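# Reset and start the dish's tap timer

## Robot

A 6-joint arm with a two-finger parallel gripper is mounted at the origin on a cart in front of the work surface, level with it; the furniture and walls round the work are solid. World frame = base frame: x ahead of the robot, y to its left, z up, the work surface at z = 0. Lengths are in m, angles in rad, forces in N, time in s.
With the tool pointing down it reaches from about 0.375 to 0.975 m from the base axis. Payload 3.8 kg.
Tool frame: the origin (TCP) lies midway between the tips of the shut fingers; the grasp point (between the pads) lies 19 mm behind it; x points along the fingers, z is the direction in which the jaws open and shut, and the axes are right-handed (so a half turn about x gives the same grasp; the last joint's range is limited). The gripper opens to 85 mm and grips with 20 to 120 N. Pads are 22 mm wide; open, the fingers measure 114 mm over their backs; the gripper's body (76 mm by 85 mm) begins 54 mm behind the grasp point. The pads swing forward as they close: fully open they stand 13 mm farther back than shut.
Start: joints at [-1.28, 0.264, 1.604, -0, 1.274, -0.037], TCP at [0.217, -0.639, 0.205] pointing down, gripper open.
Joint ranges: [-2.63, 2.63], [-0.94, 2.18], [0.31, 2.57], [-1.31, 4.45], [0, 2.66], [-2.55, 2.55]. Speed limits (rad/s): [2.57, 2.57, 3.14, 3.14, 3.14, 3.14].

## Interface

Orientations are given as a rotation vector (axis times angle).
In Python, from workcell import * gives the robot as it stands. The module is installed in compiled form; this text tells all that it offers.
- The arm moves only by the tool carry_out, never from a script. Its arguments are lists of equal length, an entry for each row: "offset": the shift along the tool's x, y, z in cm, a list of three; "delta_rot": the turn, a rotation vector about the tool's x, y, z in degrees, a list of three. A call has exactly 5 rows; each row shifts and turns the commanded pose from where the row before left it, along the tool's axes as they then stand; what a row does not reach is not made up. A row lasts 1/12 s, in which the tool goes at most 41.7 mm and 7.16 degrees, less where a joint would pass 70% of its speed; a pose out of reach is approached as far as the arm can. A call is refused whole if a number of a shift passes 4.17 or a number of a turn 7.16, either way. A call with a gripper value outside its range is refused whole. "fingers" is the opening, from -1 (shut) to 1 (fully open), set as the call begins (left out, the last holds). The fingers move at their own pace and stop on an object; "newtons" is the grip in N (left out, the last holds). Time passes only in rows, so rows that do not move let the fingers close, or fill a call up. It gives the time, the measured TCP pose, the force and the opening at its end, in the units of the state.
- read_state(): the state, without advancing time (a new reading comes with each control period).
- read_camera(name): name is "scene" or "top" or "wrist"; returns (picture, depth): 480x640x3 uint8, red, green, blue; 480x640 float32, m along the optical axis (not along the pixel's ray), 0 where there is no reading.
- get_calibration(name): a dict with "fx", "fy", "cx", "cy" (pixels), "R" (3x3) and "t" (3): a world point X has camera coordinates R X + t; the wrist camera has in their place "mount" (4x4, takes a point from camera to tool coordinates, whose origin is the TCP and whose axes are the tool frame's). Camera axes: x right, y down, z forward; pixel columns grow to the right and rows downward; lengths in m; the calibration is good to about 2 mm. A picture is of the moment at which its call begins: read the wrist's pose just before it. get_calibration takes no time and is no camera call.
- finish_job(): hands the job in, once; it reports no verdict.
The state is a dict: "time": time; "q": joint angles; "joint_vel": joint speeds; "joint_torque": joint torques, N m; "tool_pos": TCP position; "tcp_rot": TCP orientation; "wrist_force": force on the tool from outside, world axes, zero at the start; "torque": the same for the moment, N m; "width": opening from 0.0 (shut) to 1.0 (fully open).
Only numpy, scipy, OpenCV 4.12 (cv2) and the standard library are available. Lean on these libraries where they do the work, as an engineer would, in place of code of your own. Each camera call takes 0.05 s, during which the arm holds its last target. There are 200 camera calls.

## Task

Three samples stand on the worktop, each with its own round tap timer just in front of it. On the timer of the shallow dish, press the cap on top down lightly with the fingertips and hold it down for a good second to clear it, let it come right up, then press it down once more to start it, and withdraw. Do not lift or shift that timer, and leave the other two timers and all the samples untouched.

Things in the scene. Friction and masses are not known exactly. Their poses are not given: they have to be found in the camera images.
- dish_timer: Round white tap timer standing loose on the worktop just in front of (on the robot's side of) the dish it belongs to; all three timers look the same. Case 76 mm across, 30 mm high, about 0.25 kg, with a small display pod on the front reaching 45 mm from the axis; a round grey cap sticks up from the middle of its top. Origin: centre of the underside; z up, -x towards the display.
- dish_timer_top (a point): Centre of the top face of the cap of the dish's timer, 40 mm above the worktop when up; the cap is round, 40 mm across, flat, and moves straight down. It goes down with the cap.
- dish_timer_cap (a joint): Travel of that cap: 0 = up, 0.008 m = fully down (still 2 mm proud of the case). It is sprung: it starts to move at about 2 N, is at 4 mm with about 5 N, fully down at about 8 N, and comes up by itself. The switch closes 3.5 mm down.
- dish: The shallow round dish with a pale filling, 89 mm across, 16 mm high, standing loose behind its timer, its axis about 90 mm from the timer's axis on the side away from the display. Origin: centre of the underside, z up.
- beaker_timer: Round white tap timer standing loose on the worktop just in front of (on the robot's side of) the beaker it belongs to; all three timers look the same. Case 76 mm across, 30 mm high, about 0.25 kg, with a small display pod on the front reaching 45 mm from the axis; a round grey cap sticks up from the middle of its top. Origin: centre of the underside; z up, -x towards the display.
- beaker_timer_top (a point): Centre of the top face of the cap of the beaker's timer, 40 mm above the worktop when up; the cap is round, 40 mm across, flat, and moves straight down. It goes down with the cap.
- beaker_timer_cap (a joint): Travel of that cap: 0 = up, 0.008 m = fully down (still 2 mm proud of the case). It is sprung: it starts to move at about 2 N, is at 4 mm with about 5 N, fully down at about 8 N, and comes up by itself. The switch closes 3.5 mm down.
- beaker: The clear beaker, 52 mm across, 66 mm high, standing loose behind its timer, its axis about 90 mm from the timer's axis on the side away from the display. Origin: centre of the underside, z up.
- flask_timer: Round white tap timer standing loose on the worktop just in front of (on the robot's side of) the flask it belongs to; all three timers look the same. Case 76 mm across, 30 mm high, about 0.25 kg, with a small display pod on the front reaching 45 mm from the axis; a round grey cap sticks up from the middle of its top. Origin: centre of the underside; z up, -x towards the display.
- flask_timer_top (a point): Centre of the top face of the cap of the flask's timer, 40 mm above the worktop when up; the cap is round, 40 mm across, flat, and moves straight down. It goes down with the cap.
- flask_timer_cap (a joint): Travel of that cap: 0 = up, 0.008 m = fully down (still 2 mm proud of the case). It is sprung: it starts to move at about 2 N, is at 4 mm with about 5 N, fully down at about 8 N, and comes up by itself. The switch closes 3.5 mm down.
- flask: The small plain light-grey bottle with a narrow stepped stopper, 34 mm across, 75 mm high, standing loose behind its timer, its axis about 90 mm from the timer's axis on the side away from the display. Origin: centre of the underside, z up.
Things that resemble listed ones, but are neither listed nor needed, are in the scene too. What is shaped like the dish_timer but purple or turquoise is not meant.

How it is judged:
By the outcome, as a careful person would: the job done as asked, in the order asked, and still so for the second after the job is handed in, with the robot touching nothing.
It also fails if it takes over 38 s, if anything falls off the work surface, if the arm or the gripper's body presses on something with over 40 N, if the wrist force passes 120 N, or if a joint passes its speed limit or range.

## Working session

There is one attempt and no reset: what is moved stays moved. The work goes in short steps, Python scripts to look and compute and a tool call to move; the robot and the scene stay as the last step left them, time stands still between calls to the robot, and variables do not carry over. Pictures are saved under pics/ and viewed, about 8 in all and at most 12, crops included, and the job is handed in when it is done.

Besides the shell and the picture viewer there is one more tool, called after ">>>" as name(argument=value, ...) on one line, values as JSON. carry_out: Moves the arm, as the interface text tells. Its arguments: {"type":"object","properties":{"offset":{"type":"array"},"delta_rot":{"type":"array"},"fingers":{"type":"number"},"newtons":{"type":"number"}},"required":["offset","delta_rot"]}

```bash
mkdir -p pics; python3 - <<'E'
from workcell import *
import cv2,numpy as np
s=read_state();print(s['time'],s['tool_pos'],s['tcp_rot'],s['width'])
for n in("top","scene"):
    p,d=read_camera(n);cv2.imwrite(f"pics/{n}0.png",p[:,:,::-1]);np.savez(f"{n}0.npz",p=p,d=d)
    c=get_calibration(n);print(n,c)
print(get_calibration("wrist")["mount"])
E
```

```text
0.0 [ 0.21708535 -0.63829338  0.20373667] [ 0.96583904  1.34845072 -0.96354382] 1.0021003454028963
top {'fx': 479.06696118499195, 'fy': 479.06696118499195, 'cx': 322.5957536750719, 'cy': 245.4043767307899, 'R': array([[-0.01974519, -0.99979006,  0.00547311],
       [-0.99913994,  0.01953211, -0.03657688],
       [ 0.0364623 , -0.00619062, -0.99931585]]), 't': array([-0.25164803,  0.50185454,  0.99750688])}
scene {'fx': 444.47323217273754, 'fy': 444.47323217273754, 'cx': 317.0055965743241, 'cy': 237.93125744798613, 'R': array([[-0.48726506,  0.8732521 ,  0.00187952],
       [ 0.77101313,  0.43122541, -0.46859727],
       [-0.41001404, -0.22688194, -0.88340991]]), 't': array([ 0.48252075, -0.2608834 ,  1.06094742])}
[[ 6.59585917e-05 -3.23973133e-01  9.46066279e-01 -1.70679768e-01]
 [ 3.06554184e-04 -9.46066230e-01 -3.23973138e-01  8.30109436e-02]
 [ 9.99999951e-01  3.11389388e-04  3.69141231e-05  6.79149756e-04]
 [ 0.00000000e+00  0.00000000e+00  0.00000000e+00  1.00000000e+00]]
```

View pics/top0.png

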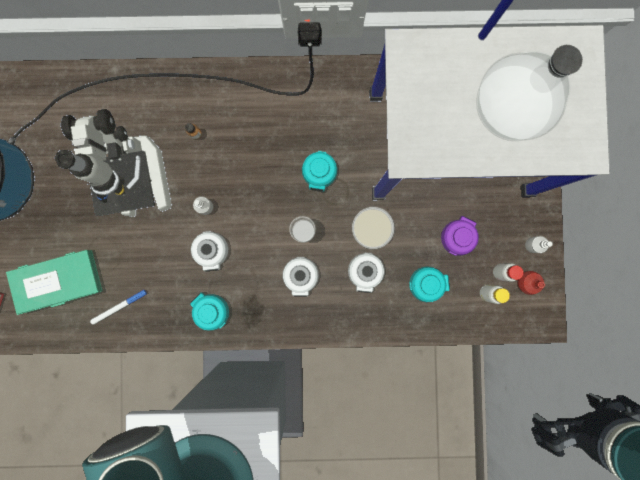

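View pics/scene0.png

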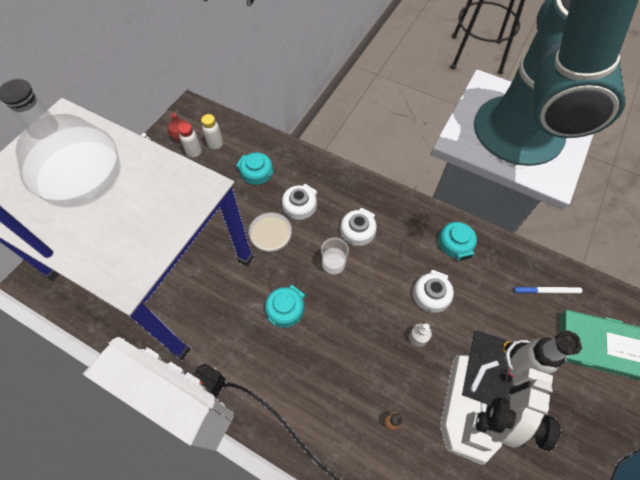

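```bash
cat >h.py <<'E'
from workcell import *
import cv2,numpy as np
from scipy.spatial.transform import Rotation as Ro
def ray(c,u,v,z):
    d=c["R"].T@np.array([(u-c["cx"])/c["fx"],(v-c["cy"])/c["fy"],1.]);o=-c["R"].T@c["t"]
    return o+d*(z-o[2])/d[2]
def cloud(c,d):
    v,u=np.indices(d.shape);X=np.stack([(u-c["cx"])/c["fx"]*d,(v-c["cy"])/c["fy"]*d,d],-1)
    return (X-c["t"])@c["R"]
E
python3 - <<'E'
from h import *
for n,(u0,v0),(du,dv) in(("top",(366,271),(373,228)),("scene",(299,201),(270,232))):
    z=np.load(n+"0.npz");p,d=z["p"],z["d"];c=get_calibration(n);W=cloud(c,d)
    big=cv2.resize(p[v0-75:v0+45,u0-60:u0+60],(600,600),interpolation=cv2.INTER_CUBIC);cv2.imwrite(f"pics/{n}crop.png",big[:,:,::-1])
    print(n,"approx",ray(c,u0,v0,.04).round(3),"dish",ray(c,du,dv,.012).round(3))
    near=np.zeros(d.shape,bool);near[v0-26:v0+26,u0-26:u0+26]=1
    m=near&(W[...,2]>.036)&(W[...,2]<.046)
    print("cap depth",W[m].mean(0).round(4),m.sum(),np.ptp(W[m],0).round(3))
    # white case mask
    hsv=cv2.cvtColor(p,cv2.COLOR_RGB2HSV)
    m=near&(hsv[...,1]<50)&(hsv[...,2]<150)&(W[...,2]>.02)
    v,u=np.nonzero(m);print("grey px",u.mean(),v.mean(),len(u),ray(c,u.mean(),v.mean(),.04).round(4))
    k=d>0
    if n=="top":
        print("shelf",W[150,420],W[170,400],W[100,450]); 
        print("heights",[W[vv,uu].round(3).tolist() for uu,vv in((302,229),(374,228),(461,236),(430,285),(566,60),(383,187),(510,272))])
a=cv2.imread("pics/topcrop.png");b=cv2.imread("pics/scenecrop.png")
cv2.imwrite("pics/crop1.png",cv2.resize(np.hstack([a,b]),(800,400)))
E
```

```text
top approx [ 0.442 -0.349  0.04 ] dish [ 0.531 -0.368  0.012]
cap depth [ 0.4418 -0.3506  0.0398] 288 [0.039 0.037 0.009]
grey px 367.90625 270.5859375 128 [ 0.4426 -0.3525  0.04  ]
shelf [ 0.63480693 -0.41630804  0.26841358] [ 0.60425946 -0.38446865  0.26540698] [ 0.7149653  -0.46707879  0.26459018]
heights [[0.531, -0.219, 0.027], [0.531, -0.37, 0.015], [0.509, -0.545, 0.04], [0.411, -0.478, 0.043], [0.7, -0.559, 0.445], [0.595, -0.372, 0.155], [0.435, -0.626, 0.081]]
scene approx [ 0.455 -0.341  0.04 ] dish [ 0.534 -0.365  0.012]
cap depth [ 0.4424 -0.3487  0.0392] 245 [0.041 0.038 0.007]
grey px 298.7683615819209 197.19209039548022 177 [ 0.447  -0.3465  0.04  ]
```

View pics/crop1.png

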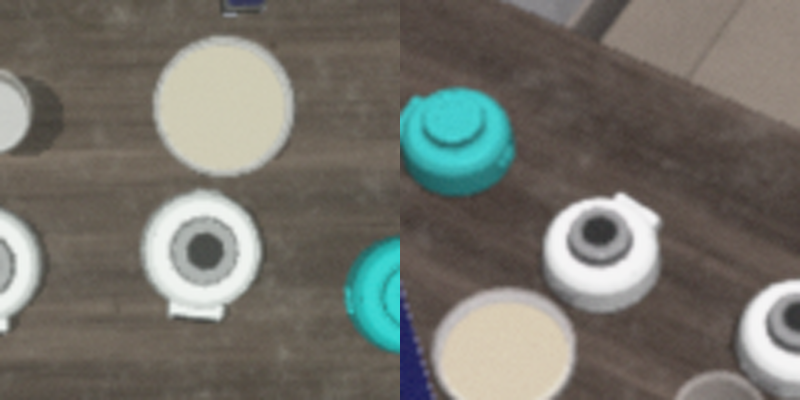

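```bash
cat >>h.py <<'E'
T=np.array([.442,-.350,.040])
def need(p):
    s=read_state();R=Ro.from_rotvec(s["tcp_rot"]).as_matrix()
    print(s["time"],s["tool_pos"].round(4),s["wrist_force"].round(2),s["width"].round(3),"cm:",(R.T@(np.array(p)-s["tool_pos"])*100).round(2));return R
E
python3 -c "
from h import *
print(need(T+[0,0,.09]).round(3))"
```

```text
Traceback (most recent call last):
  File "h.py", line 13, in need
    print(s["time"],s["tool_pos"].round(4),s["wrist_force"].round(2),s["width"].round(3),"cm:",(R.T@(np.array(p)-s["tool_pos"])*100).round(2));return R
                                                                     ^^^^^^^^^^^^^^^^
AttributeError: 'float' object has no attribute 'round'
```

```bash
sed -i 's/s\["width"\].round(3)/round(s["width"],3)/' h.py
python3 -c "
from h import *
print(need(T+[0,0,.09]).round(3))"
```

```text
0.1 [ 0.2171 -0.6384  0.2039] [ 0.58  0.11 -0.29] 0.995 cm: [  7.43  30.58 -20.05]
[[-0.001  0.947  0.322]
 [ 0.002  0.322 -0.947]
 [-1.     0.    -0.002]]
```

>>> carry_out(offset=[[0,3.0,-2.0],[0,3.0,-2.0],[0,3.0,-2.0],[0,3.0,-2.0],[0,3.0,-2.0]], delta_rot=[[0,0,0],[0,0,0],[0,0,0],[0,0,0],[0,0,0]], fingers=-1, newtons=20)

```text
time: 0.52
tool_pos: [0.3276, -0.4944, 0.2044]
tcp_rot: [0.966, 1.347, -0.965]
wrist_force: [1.5, -0.2, 0.3]
width: 0.296
```

>>> carry_out(offset=[[1.2,3.0,-2.0],[1.2,3.0,-2.0],[1.2,3.0,-2.0],[1.2,3.0,-2.0],[1.2,3.0,-2.0]], delta_rot=[[0,0,0],[0,0,0],[0,0,0],[0,0,0],[0,0,0]])

```text
time: 0.93
tool_pos: [0.4374, -0.3513, 0.1442]
tcp_rot: [0.965, 1.347, -0.965]
wrist_force: [-0.1, -0.7, -0.1]
width: 0.001
```

```bash
python3 - <<'E'
from h import *
print(need(T+[0,0,.03]).round(3))
s=read_state();p,d=read_camera("wrist");c=get_calibration("wrist")
M=np.array(c["mount"]);Rt=Ro.from_rotvec(s["tcp_rot"]).as_matrix()
Rc=Rt@M[:3,:3];tc=Rt@M[:3,3]+s["tool_pos"]
c["R"]=Rc.T;c["t"]=-Rc.T@tc
W=cloud(c,d)
m=(np.hypot(W[...,0]-T[0],W[...,1]-T[1])<.03)&(W[...,2]>.036)&(W[...,2]<.046)&(d>0)
print(W[m].mean(0),m.sum(),np.ptp(W[m],0))
uv=c["R"]@T+c["t"];u,v=int(uv[0]/uv[2]*c["fx"]+c["cx"]),int(uv[1]/uv[2]*c["fy"]+c["cy"]);print(u,v)
cv2.circle(p,(u,v),4,(255,0,0),-1)
cv2.imwrite("pics/w1.png",p[:,:,::-1])
E
```

```text
0.9333 [ 0.4374 -0.3513  0.1442] [-0.09 -0.67 -0.14] 0.001 cm: [7.42 0.48 0.03]
[[-0.     0.947  0.322]
 [ 0.     0.322 -0.947]
 [-1.    -0.    -0.   ]]
[ 0.44077832 -0.35059044  0.04181311] 2105 [0.03966891 0.03921443 0.00861235]
319 213
```

View pics/w1.png

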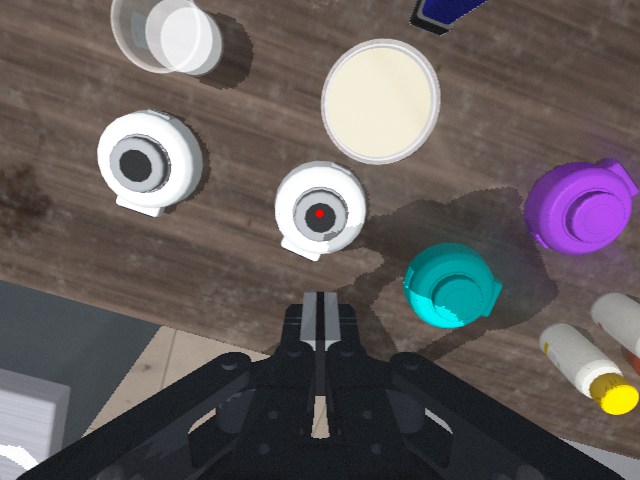

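>>> carry_out(offset=[[3.0,0.2,0],[3.0,0.2,0],[2.0,0,0],[1.0,0,0],[0.4,0,0]], delta_rot=[[0,0,0],[0,0,0],[0,0,0],[0,0,0],[0,0,0]])

```text
time: 1.4
tool_pos: [0.439, -0.3505, 0.0485]
tcp_rot: [0.965, 1.352, -0.965]
wrist_force: [0.1, 0.3, -0.5]
width: -0.004
```

>>> carry_out(offset=[[0.2,0,0],[0.2,0,0],[0.2,0,0],[0.2,0,0],[0,0,0]], delta_rot=[[0,0,0],[0,0,0],[0,0,0],[0,0,0],[0,0,0]])

```text
time: 1.82
tool_pos: [0.4411, -0.3523, 0.0438]
tcp_rot: [0.964, 1.345, -0.965]
wrist_force: [-0.0, -0.1, -0.1]
width: -0.002
```

>>> carry_out(offset=[[0.2,0,0],[0.2,0,0],[0.1,0,0],[0,0,0],[0,0,0]], delta_rot=[[0,0,0],[0,0,0],[0,0,0],[0,0,0],[0,0,0]])

```text
time: 2.23
tool_pos: [0.4406, -0.3517, 0.038]
tcp_rot: [0.964, 1.347, -0.964]
wrist_force: [-0.6, 0.1, -0.5]
width: 0.0
```

>>> carry_out(offset=[[0.1,0,0],[0.1,0,0],[0,0,0],[0,0,0],[0,0,0]], delta_rot=[[0,0,0],[0,0,0],[0,0,0],[0,0,0],[0,0,0]])

```text
time: 2.65
tool_pos: [0.4407, -0.3518, 0.0361]
tcp_rot: [0.964, 1.347, -0.964]
wrist_force: [1.0, 0.2, -0.3]
width: -0.005
```

```bash
python3 - <<'E'
from h import *
need(T)
p,d=read_camera("scene");c=get_calibration("scene");W=cloud(c,d)
cv2.imwrite("pics/s2.png",cv2.resize(p[130:270,210:390],(800,622),interpolation=cv2.INTER_CUBIC)[:600,:,::-1])
need(T)
E
```

```text
2.65 [ 0.4407 -0.3518  0.0361] [ 1.03  0.18 -0.31] -0.005 cm: [-0.39  0.18 -0.13]
2.7 [ 0.4408 -0.3519  0.0361] [ 0.2  -0.88 -0.13] -0.002 cm: [-0.39  0.18 -0.14]
```

View pics/s2.png

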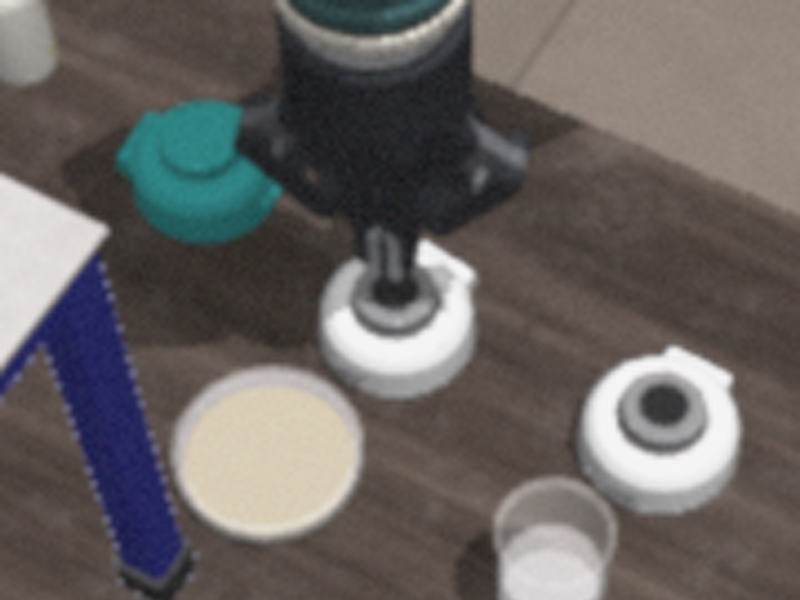

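>>> carry_out(offset=[[0.1,0,0],[0.1,0,0],[0,0,0],[0,0,0],[0,0,0]], delta_rot=[[0,0,0],[0,0,0],[0,0,0],[0,0,0],[0,0,0]])

```text
time: 3.12
tool_pos: [0.4407, -0.3518, 0.0341]
tcp_rot: [0.964, 1.347, -0.964]
wrist_force: [0.2, -0.7, -0.4]
width: -0.001
```

```bash
python3 - <<'E'
from h import *
s=read_state();print(s["torque"],s["joint_torque"],s["wrist_force"])
z=np.load("top0.npz");W=cloud(get_calibration("top"),z["d"]);print((W[262:281:2,357:378:2,2]*1000).round(0).astype(int)); print(np.median(W[300:320,350:380,2]))
p,d=read_camera("wrist");c=get_calibration("wrist")
s=read_state();M=np.array(c["mount"]);Rt=Ro.from_rotvec(s["tcp_rot"]).as_matrix()
Rc=Rt@M[:3,:3];tc=Rt@M[:3,3]+s["tool_pos"];c["R"]=Rc.T;c["t"]=-Rc.T@tc
W=cloud(c,d);r=np.hypot(W[...,0]-T[0],W[...,1]-T[1])
tab=(r>.08)&(r<.15)&(abs(W[...,2])<.012);print("table z",np.median(W[tab][:,2]),tab.sum())
for a,b in((0,.018),(.022,.034)):
    m=(r>a)&(r<b)&(d>0);print(a,np.percentile(W[m][:,2],[10,30,50,70,90]).round(4),m.sum())
cv2.imwrite("pics/w2.png",cv2.resize(p[120:420,160:480],(640,600))[:,:,::-1])
E
```

```text
[ 0.03077774 -0.00581558  0.04024013] [ 5.23232120e-04 -4.30413258e+01 -3.05664504e+01  1.53696110e-04
  4.10244480e-03 -6.82145327e-06] [ 0.19452873 -0.73278764 -0.38855415]
[[30 31 32 33 42 42 40 31 27 30 29]
 [32 30 39 41 41 41 41 40 35 29 29]
 [31 38 38 41 41 39 41 42 40 39 33]
 [29 37 40 38 40 43 38 41 38 37 26]
 [32 41 41 40 39 43 40 38 41 40 31]
 [31 38 37 40 43 39 42 42 40 40 34]
 [31 39 40 44 41 43 41 39 40 41 30]
 [31 37 39 40 39 40 40 41 41 38 28]
 [30 30 40 40 39 40 41 43 42 29 31]
 [30 28 30 32 39 37 38 31 29 34 28]]
-0.00020788100842853541
table z 0.0019539748607133407 82303
0 [0.042  0.092  0.1129 0.1353 0.1459] 19529
0.022 [0.0298 0.0322 0.118  0.1229 0.135 ] 18019
```

View pics/w2.png

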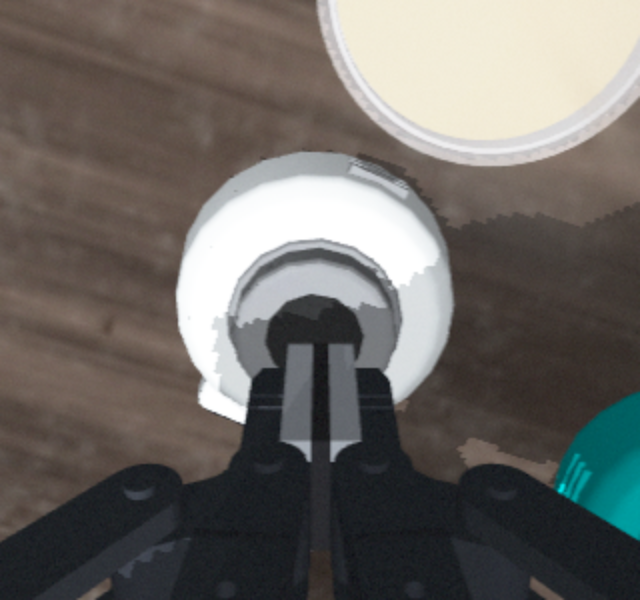

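```bash
python3 - <<'E'
from h import *
p,d=read_camera("wrist");c=get_calibration("wrist");M=np.array(c["mount"]);s=read_state()
v,u=np.indices(d.shape);X=np.stack([(u-c["cx"])/c["fx"]*d,(v-c["cy"])/c["fy"]*d,d],-1)
P=X@M[:3,:3].T+M[:3,3]   # tool coords
print((P[280:330:4,310]*1000).round(0).astype(int).tolist())
print((P[280:330:4,333]*1000).round(0).astype(int).tolist())
print("cap grey",(P[250:275:6,320]*1000).round(0).tolist(), s["tool_pos"])
E
```

```text
[[-8, 4, -4], [-8, 2, -4], [-7, -1, -4], [-32, 10, -3], [-36, 11, -3], [-39, 10, -3], [-42, 10, -3], [-45, 10, -3], [-48, 11, -3], [-50, 10, -3], [-54, 11, -3], [-57, 11, -3], [-59, 11, -3]]
[[-9, 4, 7], [-7, 2, 7], [-8, 0, 7], [-33, 11, 6], [-36, 11, 6], [-39, 10, 6], [-42, 10, 6], [-45, 10, 6], [-48, 10, 6], [-52, 11, 5], [-54, 11, 5], [-57, 11, 5], [-58, 10, 5]]
cap grey [[-6.0, 19.0, 1.0], [-8.0, 16.0, 1.0], [-8.0, 13.0, 1.0], [-9.0, 11.0, 1.0], [-8.0, 7.0, 1.0]] [ 0.44075927 -0.3518406   0.0341037 ]
```

```bash
python3 - <<'E'
from h import *
p,d=read_camera("scene");c=get_calibration("scene");W=cloud(c,d)
for u in(297,299,302):print(u,[(vv,(W[vv,u]*1000).round(0).astype(int).tolist()) for vv in range(182,206,2)])
m=(np.hypot(W[...,0]-.4408,W[...,1]+.3518)<.012)&(W[...,2]>.045)&(W[...,2]<.1)
print(np.sort(W[m][:,2])[:12].round(4),m.sum())
x=c["R"]@np.array([.4408,-.3518,.0341])+c["t"];print("tcp px",x[:2]/x[2]*c["fx"]+[c["cx"],c["cy"]])
x=c["R"]@np.array([.4408,-.3518,.0651])+c["t"];print("tcp+31 px",x[:2]/x[2]*c["fx"]+[c["cx"],c["cy"]])
E
```

```text
297 [(182, [449, -347, 96]), (184, [450, -347, 91]), (186, [452, -346, 87]), (188, [451, -347, 78]), (190, [452, -346, 73]), (192, [451, -347, 64]), (194, [441, -354, 38]), (196, [447, -351, 41]), (198, [451, -348, 41]), (200, [455, -346, 40]), (202, [459, -344, 40]), (204, [460, -344, 33])]
299 [(182, [451, -341, 102]), (184, [450, -342, 94]), (186, [450, -342, 88]), (188, [450, -343, 79]), (190, [450, -343, 72]), (192, [450, -343, 66]), (194, [441, -350, 41]), (196, [445, -347, 41]), (198, [447, -346, 38]), (200, [452, -343, 38]), (202, [456, -341, 38]), (204, [457, -340, 32])]
302 [(182, [449, -335, 105]), (184, [445, -338, 91]), (186, [443, -340, 81]), (188, [445, -339, 76]), (190, [445, -339, 70]), (192, [433, -347, 40]), (194, [437, -344, 41]), (196, [440, -343, 38]), (198, [445, -340, 39]), (200, [449, -337, 39]), (202, [453, -335, 38]), (204, [453, -335, 31])]
[0.0619 0.0637 0.0645 0.0666 0.0677 0.068  0.0682 0.0685 0.0686 0.0703
 0.0705 0.0717] 50
tcp px [298.16773802 195.53231472]
tcp+31 px [297.62482416 187.09175983]
```

Both the wrist and scene depth put the real fingertips at z≈0.062–0.065, about 29 mm behind the stated TCP. The cap is still up, with about a 22 mm gap. I'll go down slowly, guided by force.

>>> carry_out(offset=[[0.4,0.1,0],[0.4,0,0],[0.4,0,0],[0.2,0,0],[0,0,0]], delta_rot=[[0,0,0],[0,0,0],[0,0,0],[0,0,0],[0,0,0]])

```text
time: 3.68
tool_pos: [0.441, -0.3509, 0.019]
tcp_rot: [0.965, 1.349, -0.965]
wrist_force: [1.4, -0.4, -0.0]
width: -0.002
```

```bash
cat >>h.py <<'E'
def look():
    s=read_state();p,d=read_camera("scene");c=get_calibration("scene");W=cloud(c,d)
    r=np.hypot(W[...,0]-.442,W[...,1]+.350)
    x,y,z=s["tool_pos"]
    m=(np.hypot(W[...,0]-x,W[...,1]-y)<.013)&(W[...,2]>z+.018)&(W[...,2]<.1)&(p.max(2)<95)
    ring=(r>.011)&(r<.018)&(W[...,2]<.047)&(W[...,2]>.025)&(W[...,0]>.442)
    case=(r>.024)&(r<.032)&(W[...,2]<.04)&(W[...,2]>.02)&(W[...,0]>.442)
    print(s["time"],s["tool_pos"].round(4),"F",s["wrist_force"].round(2),"tip low",np.sort(W[m][:,2])[:6].round(4),"cap z",np.median(W[ring][:,2]).round(4),ring.sum(),"case z",np.median(W[case][:,2]).round(4))
    return p,d
E
python3 -c "
from h import *
p,d=look()
cv2.imwrite('pics/s3.png',cv2.resize(p[130:270,210:390],(800,622),interpolation=cv2.INTER_CUBIC)[:600,:,::-1])"
```

```text
3.6833 [ 0.441  -0.3509  0.019 ] F [ 1.39 -0.42 -0.05] tip low [0.0374 0.0374 0.0376 0.0378 0.0379 0.0379] cap z 0.0388 61 case z 0.0283
```

View pics/s3.png

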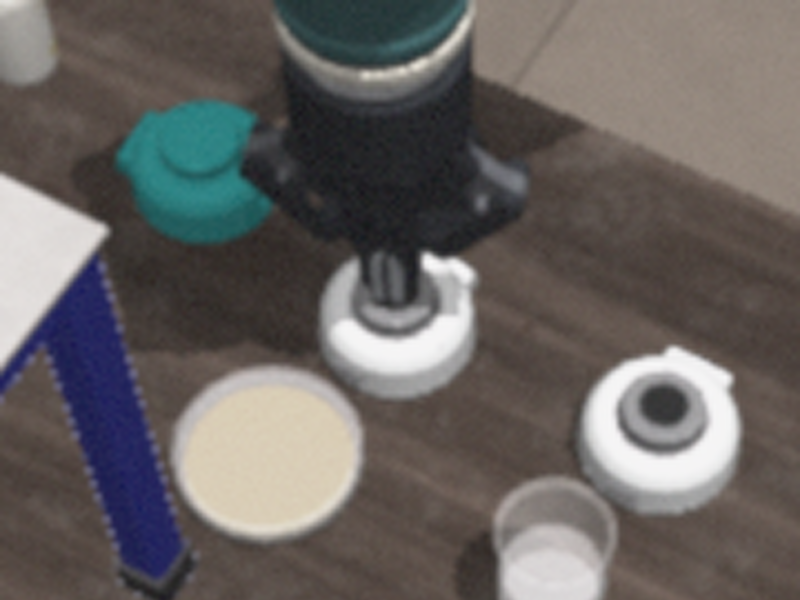

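>>> carry_out(offset=[[0.2,0.1,0],[0.1,0,0],[0.1,0,0],[0,0,0],[0,0,0]], delta_rot=[[0,0,0],[0,0,0],[0,0,0],[0,0,0],[0,0,0]])

```text
time: 4.15
tool_pos: [0.4426, -0.3512, 0.0161]
tcp_rot: [0.964, 1.347, -0.964]
wrist_force: [-0.4, -0.2, -0.9]
width: 0.004
```

>>> carry_out(offset=[[0.1,0,0],[0.1,0,0],[0,0,0],[0,0,0],[0,0,0]], delta_rot=[[0,0,0],[0,0,0],[0,0,0],[0,0,0],[0,0,0]])

```text
time: 4.57
tool_pos: [0.4426, -0.3512, 0.0141]
tcp_rot: [0.964, 1.347, -0.964]
wrist_force: [0.0, 0.4, -0.3]
width: -0.005
```

```bash
python3 -c "
from h import *
look()"
```

```text
4.5667 [ 0.4426 -0.3512  0.0141] F [ 0.04  0.38 -0.27] tip low [0.0372 0.0382 0.039  0.0399 0.042  0.0421] cap z 0.0392 69 case z 0.0288
```

>>> carry_out(offset=[[0.1,0,0],[0.1,0,0],[0,0,0],[0,0,0],[0,0,0]], delta_rot=[[0,0,0],[0,0,0],[0,0,0],[0,0,0],[0,0,0]])

```text
time: 5.03
tool_pos: [0.4428, -0.3513, 0.0123]
tcp_rot: [0.964, 1.346, -0.964]
wrist_force: [-0.7, -0.2, 2.7]
width: -0.001
```

>>> carry_out(offset=[[0.1,0,0],[0,0,0],[0,0,0],[0,0,0],[0,0,0]], delta_rot=[[0,0,0],[0,0,0],[0,0,0],[0,0,0],[0,0,0]])

```text
time: 5.45
tool_pos: [0.4427, -0.3513, 0.0112]
tcp_rot: [0.964, 1.346, -0.964]
wrist_force: [0.3, 1.1, 3.6]
width: 0.003
```

>>> carry_out(offset=[[0.2,0,0],[0.2,0,0],[0,0,0],[0,0,0],[0,0,0]], delta_rot=[[0,0,0],[0,0,0],[0,0,0],[0,0,0],[0,0,0]])

```text
time: 5.87
tool_pos: [0.4428, -0.3513, 0.0074]
tcp_rot: [0.964, 1.346, -0.964]
wrist_force: [-0.8, 0.4, 6.5]
width: 0.002
```

>>> carry_out(offset=[[0,0,0],[0,0,0],[0,0,0],[0,0,0],[0,0,0]], delta_rot=[[0,0,0],[0,0,0],[0,0,0],[0,0,0],[0,0,0]])

```text
time: 6.28
tool_pos: [0.4428, -0.3513, 0.0074]
tcp_rot: [0.964, 1.346, -0.964]
wrist_force: [-1.3, 0.5, 7.9]
width: 0.002
```

>>> carry_out(offset=[[0,0,0],[0,0,0],[0,0,0],[0,0,0],[0,0,0]], delta_rot=[[0,0,0],[0,0,0],[0,0,0],[0,0,0],[0,0,0]])

```text
time: 6.7
tool_pos: [0.4428, -0.3513, 0.0075]
tcp_rot: [0.964, 1.346, -0.964]
wrist_force: [-1.5, 1.2, 6.6]
width: -0.001
```

```bash
python3 -c "
from h import *
look()"
```

```text
6.7 [ 0.4428 -0.3513  0.0075] F [-1.52  1.19  6.58] tip low [0.0303 0.0316 0.0322 0.0323 0.0336 0.0337] cap z 0.0338 76 case z 0.029
```

>>> carry_out(offset=[[0,0,0],[0,0,0],[0,0,0],[-0.2,0,0],[-0.4,0,0]], delta_rot=[[0,0,0],[0,0,0],[0,0,0],[0,0,0],[0,0,0]])

```text
time: 7.17
tool_pos: [0.4427, -0.3513, 0.0129]
tcp_rot: [0.964, 1.346, -0.964]
wrist_force: [-0.1, 0.1, 2.2]
width: -0.001
```

>>> carry_out(offset=[[-0.5,0,0],[-0.2,0,0],[0,0,0],[0,0,0],[0,0,0]], delta_rot=[[0,0,0],[0,0,0],[0,0,0],[0,0,0],[0,0,0]])

```text
time: 7.58
tool_pos: [0.4423, -0.3509, 0.0196]
tcp_rot: [0.965, 1.347, -0.965]
wrist_force: [0.4, 0.3, 0.4]
width: -0.001
```

```bash
python3 -c "
from h import *
look()"
```

```text
7.5833 [ 0.4423 -0.3509  0.0196] F [0.36 0.33 0.36] tip low [0.0377 0.0379 0.038  0.0384 0.0386 0.039 ] cap z 0.0384 65 case z 0.0286
```

>>> carry_out(offset=[[0.5,0,0],[0.3,0,0],[0.3,0,0],[0.2,0,0],[0,0,0]], delta_rot=[[0,0,0],[0,0,0],[0,0,0],[0,0,0],[0,0,0]])

```text
time: 8.05
tool_pos: [0.4429, -0.3513, 0.0072]
tcp_rot: [0.964, 1.346, -0.964]
wrist_force: [-1.5, 1.0, 6.3]
width: 0.003
```

>>> carry_out(offset=[[0,0,0],[-0.3,0,0],[-0.4,0,0],[-0.8,0,0],[-2,0,0]], delta_rot=[[0,0,0],[0,0,0],[0,0,0],[0,0,0],[0,0,0]])

```text
time: 8.47
tool_pos: [0.4401, -0.3491, 0.0395]
tcp_rot: [0.966, 1.354, -0.965]
wrist_force: [0.3, -0.1, 0.2]
width: -0.003
```

>>> carry_out(offset=[[-3,0,0],[-3,0,0],[-3,0,0],[0,0,0],[0,0,0]], delta_rot=[[0,0,0],[0,0,0],[0,0,0],[0,0,0],[0,0,0]])

```text
time: 8.88
tool_pos: [0.444, -0.3523, 0.1348]
tcp_rot: [0.963, 1.342, -0.964]
wrist_force: [-0.9, -0.1, -0.5]
width: 0.001
```

```bash
python3 -c "
from h import *
p,d=look();W=cloud(get_calibration('scene'),d)
r=np.hypot(W[...,0]-.442,W[...,1]+.350)
m=(r<.03)&(W[...,2]>.036)&(W[...,2]<.046);print(W[m].mean(0),m.sum())
cv2.imwrite('pics/s9.png',p[:,:,::-1])"
```

```text
8.8833 [ 0.444  -0.3523  0.1348] F [-0.92 -0.1  -0.53] tip low [] cap z 0.039 78 case z 0.0282
[ 0.4422214  -0.34895321  0.03925285] 239
```

View pics/s9.png

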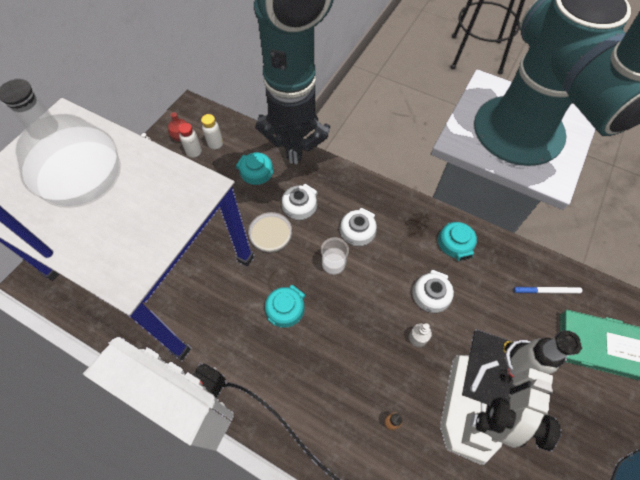

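The final picture shows the dish's timer still at (299,201) with its cap up. The dish is at (270,232), the other timers and samples are where they were, and the gripper is clear.

```bash
python3 -c "
from workcell import *
print(finish_job())"
```

```text
the job is handed in; nothing more can be done
None
```

I cleared and restarted the dish's timer, and the job is handed in at about 9 s of the 38 s allowed. The simulator gives no verdict, so this rests on my own force and camera readings.

- **Timer chosen:** I took the white timer at top-view pixel (366,271), with its cap at about (0.442, -0.350). It is the one in front of the shallow dish at (373,228), 91 mm away.
- **First press:** with shut fingertips I held the cap about 5.5 mm down for about 1.4 s, at roughly 6.5–7.9 N. The scene depth showed the cap at 33.8 mm, which is past the switch point.
- **Release:** I then lifted clear. The cap read 38.4 mm, within about 1 mm of its reading before any contact.
- **Second press:** one short press to the same depth, at 6.3 N, and then I withdrew about 13 cm.
- **Last check:** the cap was up at 39 mm and its measured centre had not moved beyond the 2 mm calibration. The dish, the other timers and the samples look unmoved by eye in the final picture. Nothing was touching the robot.

**Disagreement:** the fingertips sit about 27–29 mm behind the TCP described. I saw no contact at the expected height, both depth cameras showed the gap, and contact came at a reported TCP height of about 0.013 m instead of 0.040 m. So I judged press depth from that contact point and the force.

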